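# Free the cavity lift and hold it raised on its cam

## Robot

A 7-joint arm with a two-finger parallel gripper is mounted at the origin on the work surface. World frame = base frame: x ahead of the robot, y to its left, z up, the work surface at z = 0. Lengths are in m, angles in rad, forces in N, time in s.
With the tool pointing down it reaches from about 0.4 to 0.85 m from the base axis. Payload 4.5 kg.
Tool frame: the origin (TCP) lies at the very end of the fingers, on their centre line; the grasp point (between the pads) lies 19 mm behind it; y points along the fingers, x is the direction in which the jaws open and shut, and the axes are right-handed (so a half turn about y gives the same grasp; the last joint's range is limited). The gripper opens to 88 mm and grips with 3 to 60 N. Pads are 18 mm wide; open, the fingers measure 123 mm over their backs; the gripper's body (75 mm by 187 mm) begins 45 mm behind the grasp point.
Start: joints at [-1.068, 0.689, -0.195, 1.565, 0.157, 0.902, -0.215], TCP at [0.282, 0.558, 0.239] pointing down, gripper open.
Joint ranges: [-3.01, 3.01], [-0.46, 2.08], [-1.47, 1.51], [0.13, 2.56], [-1, 4.14], [0.04, 2.09], [-2.66, 2.66]. Speed limits (rad/s): [2.57, 2.57, 3.14, 3.14, 3.14, 3.14, 3.14].

## Interface

Orientations are given as a unit quaternion [x, y, z, w].
In Python, from plant import r gives the robot as it stands.
- The arm moves only by the shell command python3 -m inch 'ROWS' [OPENING] [FORCE]. ROWS is JSON, a list of rows, each a list of 6 numbers: the shift along the tool's x, y, z in mm, then the turn, a rotation vector about the tool's x, y, z in rad. In form: [[x, y, z, ax, ay, az], ...]. A call has 1 to 12 rows; each row shifts and turns the commanded pose from where the row before left it, along the tool's axes as they then stand; what a row does not reach is not made up. A row lasts 1/12 s, in which the tool goes at most 41.7 mm and 7.16 degrees, less where a joint would pass 70% of its speed; a pose out of reach is approached as far as the arm can. A call is refused whole if a number of a shift passes 41.7 or a number of a turn 0.125, either way. A call with a gripper value outside its range is refused whole. OPENING is the finger opening in mm, from 0 to 88.1, set as the call begins (- or left out, the last holds). The fingers move at their own pace and stop on an object; FORCE is the grip in N (left out, the last holds). Time passes only in rows, so rows that do not move let the fingers close. It gives the time, the measured TCP pose, the force and the opening at its end, in the units of the state.
- r.get_state(): the state, without advancing time (a new reading comes with each control period).
- r.snapshot(name): name is "side" or "top" or "wrist"; returns a dict with "img" (420x560x3 uint8, red, green, blue), "range_z" (420x560 float32, m along the optical axis (not along the pixel's ray), 0 where there is no reading), "mtx" (3x3 intrinsics, pixels), "camera_from_world" (4x4, takes a point from world to camera coordinates); the wrist camera has in their place "tool_from_camera" (4x4, takes a point from camera to tool coordinates, whose origin is the TCP and whose axes are the tool frame's). Camera axes: x right, y down, z forward; pixel columns grow to the right and rows downward; lengths in m; the calibration is good to about 2 mm. A picture is of the moment at which its call begins: read the wrist's pose just before it.
- r.finish_job(): hands the job in, once; it reports no verdict.
The state is a dict: "clock": time; "q": joint angles; "qd": joint speeds; "joint_torque": joint torques, N m; "tool_pos": TCP position; "eef_rot": TCP orientation; "contact_force": force on the tool from outside, world axes, zero at the start; "moment": the same for the moment, N m; "opening": opening from 0.0 (shut) to 1.0 (fully open).
Only numpy, scipy, OpenCV 4.12 (cv2) and the standard library are available. Lean on these libraries where they do the work, as an engineer would, in place of code of your own. Each camera call takes 0.05 s, during which the arm holds its last target.

## Task

On the cavity lift, use the mallet to drive the green release pin fully down, without touching the pin with the robot itself and before the lever is moved, then put the mallet down on the bench off the lift and let go of it. Then take the red crank handle and turn the cam lever up until the brass cavity is at its highest point, and finish while still holding the handle there: the lever springs back if released. Leave the other things on the bench where they are.

Things in the scene. Friction and masses are not known exactly. Their poses are not given: they have to be found in the camera images.
- station: Cavity lift, bolted to the bench. Origin on the bench under the cam shaft; x points away from the robot at zero yaw, z up. Dark plate 12 mm thick, x -90 to +90, y -65 to +145 mm. White bearing cheeks to 95 mm high; above them the carriage with the brass cavity, |x| < 45, |y| < 46 mm, top at 180 mm when low, 194 mm when high. Lever on the -y side, release pin at x = -50, y = +105 mm.
- cam_axis (a point): Point on the cam shaft's axis, at the lift's x = 0, y = -105 mm, 75 mm above the bench: the centre of the circle on which the middle of the crank handle moves. The axis runs along the lift's y; the shaft ends at y = -63 mm, so this point lies in free air.
- cam_lever (a joint): Turn of the cam lever, rad, 0 to 2.3. 0 (start): lever level, pointing to the lift's -x (towards the robot); grows as the handle rises and swings over towards +x. At 1.57 the lever stands straight up and the lift is highest; beyond that the carriage sinks again. A spring (0.15 N m at 0, 0.39 at 1.57, plus up to about 0.2 of weight) swings it back to 0 when let go.
- crank_handle: Red round handle of the cam lever, diameter 22 mm, 84 mm long along the lift's y, origin at its middle, 110 mm from the cam axis; 75 mm above the bench at lever 0, 185 mm at 1.57. It turns freely on its own pin (its x and z axes mean nothing), so a pinch from above can stay upright all the way. It stands out sideways from the flat lever arm, which is 51 mm from its middle, towards +y.
- carriage (a joint): Lift of the carriage with the brass cavity in m: 0 low, 0.0145 at the highest point of the cam. Driven only by the cam lever.
- release_pin (a joint): How far the release pin is down, in m: 0 to 3 mm at the start, 0.014 fully down with its head on the boss. It resists with about 7 N at the top to 9 N at the bottom (spring and friction) and stays where it is driven.
- pin_head: Green head of the release pin, diameter 22 mm, 6 mm thick, upright; origin in the centre of its underside. The pin stands in a bare steel boss, 44 mm square, 48 mm high.
- pin_top (a point): Centre of the top face of the green pin head; 68 mm above the bench with the pin right up, 54 mm fully down.
- mallet: Mallet standing on one face of its cylindrical head (diameter 44, 64 mm tall, white faces, metal middle). Origin in the centre of the lower face, z up. Wooden handle, 18 mm wide, 22 mm high, level with its middle 32 mm above the lower face, runs to the mallet's -x from the head (x = -22 mm) to -170 mm. 0.24 to 0.46 kg, centre of mass about 11 mm from the head's axis towards the handle.
- mallet_head (a point): Centre of the mallet's head, 32 mm above its lower face.
- sample_jar: Bystander: jar with blue cap, diameter 44 mm, 60 mm tall, origin under its centre. It and the mallet may have changed places.
- flange: Bystander: brass ring, diameter 48 mm, 8 mm thick, origin under its centre.
- driver: Bystander: screwdriver 160 mm long lying on the bench, along its x axis.
- waveguide: Bystander: straight brass waveguide 126 mm long along its x axis with 40 mm square flanges, origin under its centre.
Not all that is in view belongs to the job. There is more than one size of the mallet; the job needs the middle-sized.

How it is judged:
By the outcome, as a careful person would: the job done as asked, in the order asked, and still so for the second after the job is handed in, while the arm keeps its last pose, push and grip.
It also fails if it takes over 58 s, if anything falls off the work surface, if the arm or the gripper's body presses on something with over 40 N, if the wrist force passes 120 N, or if a joint passes its speed limit or range.

## Working session

There is one attempt and no reset: what is moved stays moved. The work goes in short steps, Python scripts to look and compute and a shell command to move; the robot and the scene stay as the last step left them, time stands still between calls to the robot, and variables do not carry over. Pictures are saved under pics/ and viewed, and the job is handed in when it is done.

```bash
ls; mkdir -p pics
python3 - <<'E'
from plant import r
import cv2,numpy as np,pickle
s=r.get_state();print(s)
for n in("side","top","wrist"):
    d=r.snapshot(n);pickle.dump(d,open(f"pics/{n}0.pkl","wb"))
    cv2.imwrite(f"pics/{n}0.png",d["img"][:,:,::-1]);print(n,d["mtx"].tolist(),np.round(d.get("camera_from_world",d.get("tool_from_camera")),3).tolist())
print(r.get_state()["clock"])
E
```

```text
pics
{'clock': 0.0, 'q': array([-1.06819224,  0.6900113 , -0.19452553,  1.56634155,  0.15731934,
        0.90252586, -0.2151026 ]), 'qd': array([ 1.37257075e-03, -4.20043269e-04,  6.44841206e-05, -3.55179964e-05,
       -1.46283365e-03,  2.37338836e-03,  5.01966240e-05]), 'joint_torque': array([ 7.47137419e-04, -5.27556503e+01, -1.26670104e+00, -1.53431135e+01,
       -5.26228384e-02,  6.33468357e-03,  1.58432308e-04]), 'tool_pos': array([0.28214112, 0.55697107, 0.23789396]), 'eef_rot': array([ 0.60283114,  0.36968579, -0.37076756, -0.60204523]), 'contact_force': array([ 0.99634675,  0.63351038, -0.76423099]), 'moment': array([ 0.00054652, -0.00069266, -0.0331264 ]), 'opening': 0.999892938376357}
side [[427.3382768549696, 0.0, 273.71968816169425], [0.0, 427.3382768549696, 210.64281863734675], [0.0, 0.0, 1.0]] [[0.896, -0.444, -0.008, -0.417], [-0.307, -0.605, -0.735, 0.187], [0.322, 0.66, -0.679, 1.161], [0.0, 0.0, 0.0, 1.0]]
top [[417.61807600428637, 0.0, 269.85176740622404], [0.0, 417.61807600428637, 206.16648182340845], [0.0, 0.0, 1.0]] [[-0.017, -1.0, -0.002, -0.006], [-0.993, 0.017, -0.117, 0.483], [0.117, -0.0, -0.993, 1.393], [0.0, 0.0, 0.0, 1.0]]
wrist [[321.3488025590629, 0.0, 278.1385491590413], [0.0, 321.3488025590629, 203.9032388698072], [0.0, 0.0, 1.0]] [[1.0, 0.001, -0.0, 0.001], [0.001, -0.324, 0.946, -0.146], [0.001, -0.946, -0.324, 0.086], [0.0, 0.0, 0.0, 1.0]]
0.15
```

View pics/side0.png

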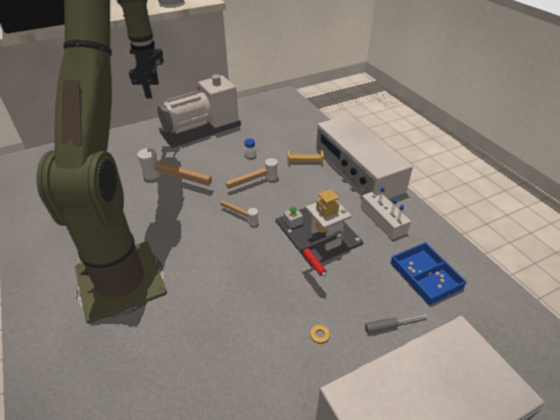

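View pics/top0.png

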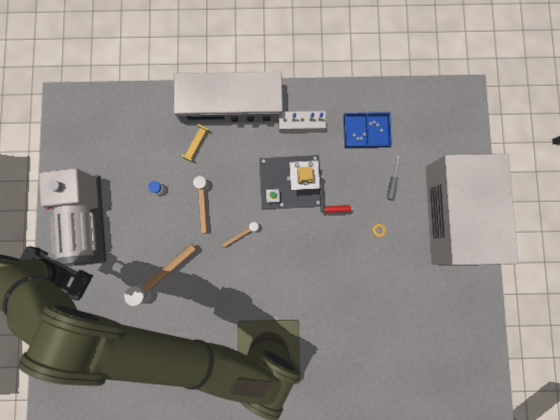

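View pics/wrist0.png

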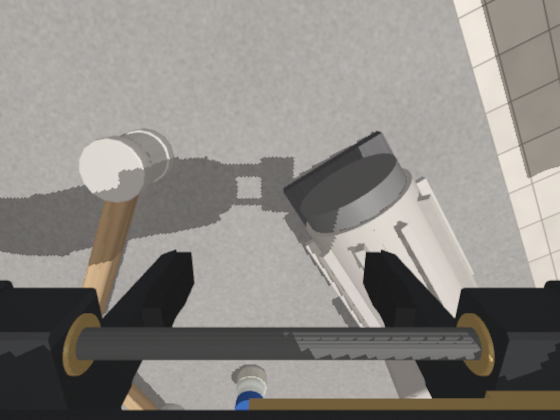

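The side view shows three mallets. The middle-sized one appears to be at side (271,170) / top (200,182). The lift is at top (291,182), the green pin at (273,195) and the red handle at (337,209). The wrist view shows only the large mallet and a grey machine.

```bash
cat > h.py <<'E'
import numpy as np,cv2,pickle
from scipy.spatial.transform import Rotation as R
def ray(d,u,v,s=None):
    K=d["mtx"];c=np.linalg.inv(K)@np.array([u,v,1.0])
    if "camera_from_world" in d: T=np.linalg.inv(d["camera_from_world"])
    else:
        W=np.eye(4);W[:3,:3]=R.from_quat(s["eef_rot"]).as_matrix();W[:3,3]=s["tool_pos"];T=W@d["tool_from_camera"]
    return T[:3,3],T[:3,:3]@c
def onz(d,u,v,z,s=None):
    o,k=ray(d,u,v,s);return o+k*(z-o[2])/k[2]
def cloud(d,s=None):
    h,w=d["range_z"].shape;u,v=np.meshgrid(np.arange(w),np.arange(h));Z=d["range_z"].astype(float)
    o,_=ray(d,0,0,s);K=d["mtx"]
    c=np.stack([(u-K[0,2])/K[0,0]*Z,(v-K[1,2])/K[1,1]*Z,Z],-1)
    if "camera_from_world" in d:T=np.linalg.inv(d["camera_from_world"])
    else:
        W=np.eye(4);W[:3,:3]=R.from_quat(s["eef_rot"]).as_matrix();W[:3,3]=s["tool_pos"];T=W@d["tool_from_camera"]
    P=c@T[:3,:3].T+T[:3,3];P[Z==0]=np.nan;return P
def hsv(d):return cv2.cvtColor(d["img"],cv2.COLOR_RGB2HSV)
def pca(p):
    c=p.mean(0);_,sv,v=np.linalg.svd(p-c,full_matrices=False);return c,v[0]
E
python3 - <<'E'
from h import *
for n in("top","side"):
    d=pickle.load(open(f"pics/{n}0.pkl","rb"));P=cloud(d);H=hsv(d)
    print(n)
    masks={"red":((H[...,0]<6)|(H[...,0]>174))&(H[...,1]>180)&(H[...,2]>90),
     "green":(H[...,0]>45)&(H[...,0]<80)&(H[...,1]>120),
     "wood":(H[...,0]>8)&(H[...,0]<20)&(H[...,1]>90)&(H[...,2]>60)&(P[...,2]>.015)&(P[...,2]<.08)}
    for k,m in masks.items():
        nc,l,st,ce=cv2.connectedComponentsWithStats(m.astype(np.uint8))
        for i in range(1,nc):
            if st[i,4]<15:continue
            p=P[l==i];p=p[~np.isnan(p).any(1)]
            if len(p)<10:continue
            c,v=pca(p);t=(p-c)@v
            print(k,ce[i].round(1),st[i,4],"c",c.round(4),"dir",v.round(3),"len",np.ptp(t).round(3),"z",np.percentile(p[:,2],[5,50,95]).round(3),"px@ends",(c+v*t.min()).round(3),(c+v*t.max()).round(3))
    # white/hi points near mallet
    m=(P[...,2]>.055)&(P[...,2]<.075)
    nc,l,st,ce=cv2.connectedComponentsWithStats(m.astype(np.uint8))
    for i in range(1,nc):
        if 30<st[i,4]<800:
            p=P[l==i];print("h60",ce[i].round(1),st[i],p.mean(0).round(4),np.ptp(p,0).round(3))
    m=(P[...,2]>.17)&(P[...,2]<.2)&(abs(P[...,0]-.55)<.15)&(abs(P[...,1])<.2); 
    if m.any():
        p=P[m];print("carriage top",len(p),p.mean(0).round(4),cv2.minAreaRect(p[:,:2].astype(np.float32)*1000))
    m=(P[...,2]>.006)&(P[...,2]<.018)&(abs(P[...,0]-.55)<.3)&(abs(P[...,1])<.3)&(H[...,2]<75)
    nc,l,st,ce=cv2.connectedComponentsWithStats(m.astype(np.uint8))
    for i in range(1,nc):
        if st[i,4]>150:
            p=P[l==i];print("plate",st[i,4],ce[i].round(1),p.mean(0).round(4),cv2.minAreaRect(p[:,:2].astype(np.float32)*1000))
E
```

```text
top
red [337.7 208.4] 121 c [ 0.4651 -0.2364  0.0832] dir [-0.044  0.999  0.014] len 0.079 z [0.079 0.083 0.088] px@ends [ 0.467 -0.274  0.083] [ 0.463 -0.195  0.084]
green [272.6 194.4] 15 c [ 0.518  -0.0246  0.0642] dir [-0.49   0.612  0.62 ] len 0.016 z [0.059 0.064 0.069] px@ends [ 0.522 -0.03   0.059] [ 0.514 -0.02   0.069]
wood [202.4 210.7] 224 c [0.4701 0.2129 0.0404] dir [-0.997 -0.073 -0.004] len 0.149 z [0.031 0.041 0.046] px@ends [0.546 0.218 0.041] [0.398 0.208 0.04 ]
wood [235.9 237.4] 104 c [0.3789 0.1014 0.0299] dir [-0.502  0.865 -0.004] len 0.101 z [0.026 0.03  0.034] px@ends [0.404 0.058 0.03 ] [0.354 0.145 0.03 ]
wood [169.6 267. ] 470 c [0.2845 0.3169 0.0589] dir [-0.643  0.766  0.003] len 0.208 z [0.053 0.059 0.064] px@ends [0.35  0.239 0.059] [0.216 0.399 0.059]
h60 [263.5 117.6] [247 115  36   7  99] [0.7816 0.0013 0.0673] [0.021 0.12  0.02 ]
h60 [215.1 118.2] [176 116  71   6 156] [0.7827 0.1662 0.0662] [0.018 0.238 0.02 ]
h60 [434.7 214.1] [430 163  10 102 240] [ 0.4434 -0.559   0.0655] [0.337 0.008 0.02 ]
h60 [ 91.1 191.7] [ 89 175   5  33  83] [0.5377 0.57
[... 2316 characters left out ...]
  13  10 101] [0.5637 0.2182 0.0623] [0.044 0.045 0.013]
h60 [292.5 209.4] [289 207   8   6  38] [ 0.5167 -0.0243  0.0644] [0.021 0.017 0.01 ]
h60 [320.9 228.7] [315 224  13   8  32] [ 0.5496 -0.1326  0.0655] [0.03  0.022 0.017]
h60 [324.4 242.4] [309 236  33  14  68] [ 0.5282 -0.1861  0.0703] [0.102 0.011 0.011]
h60 [118.5 278.1] [ 89 258  51  29 268] [ 0.002  -0.0528  0.0654] [0.127 0.058 0.02 ]
carriage top 175 [ 0.565  -0.1283  0.1787] ((565.8587646484375, -126.2452621459961), (40.057308197021484, 42.913822174072266), 0.7771733999252319)
plate 315 [332.6 249.9] [ 0.5665 -0.176   0.0108] ((588.0912475585938, -167.8723907470703), (146.70465087890625, 51.21477508544922), 1.0343194007873535)
```

Run:
```python
from h import *
d=pickle.load(open("pics/top0.pkl","rb"));i=d["img"][:,:,::-1][130:270,170:370];cv2.imwrite("pics/topz.png",cv2.resize(i,None,fx=4,fy=4,interpolation=cv2.INTER_CUBIC))
```

```text
(no output)
```

View pics/topz.png

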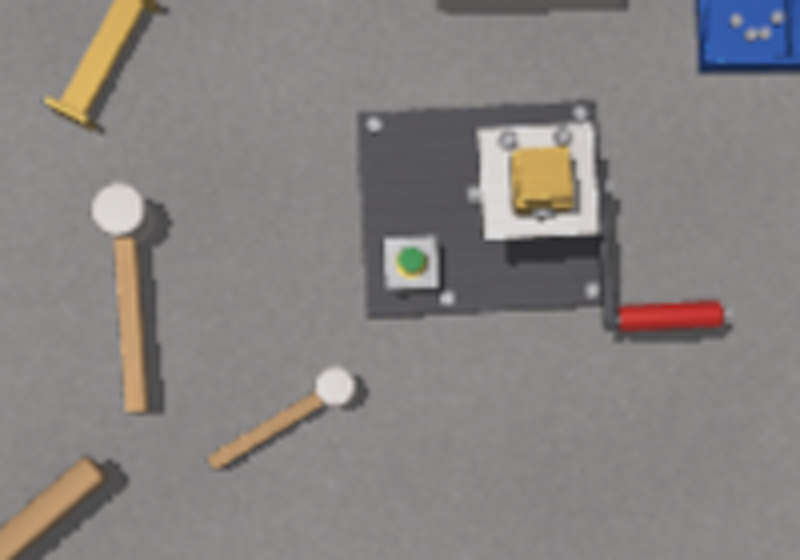

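Measurements agree with the listed sizes:
- **Mallet:** head about (0.564, 0.220), 64 mm tall, handle direction (-0.997, -0.071).
- **Lift:** origin about (0.5675, -0.126), yaw about 0.043.

Plan: grip the mallet's head from above with tool z along its handle. Then turn it so the handle points to +y and the gripper clears the carriage.

```bash
cat >> h.py <<'E'
def Rdown(zdir):  # tool y = down, tool z = horizontal dir
    z=np.array([zdir[0],zdir[1],0.]);z/=np.linalg.norm(z);y=np.array([0,0,-1.]);return np.stack([np.cross(y,z),y,z],1)
def to(s,p,zdir):
    M=R.from_quat(s["eef_rot"]).as_matrix();G=Rdown(zdir)
    print("t",round(s["clock"],2),"pos",s["tool_pos"].round(4),"q",s["q"].round(2),"F",s["contact_force"].round(1),"op",round(s["opening"],3))
    rv=R.from_matrix(M.T@G).as_rotvec()
    print("rotvec tool",rv.round(3),"shift (cur axes) mm",(M.T@(np.array(p)-s["tool_pos"])*1000).round(1),"(goal axes)",(G.T@(np.array(p)-s["tool_pos"])*1000).round(1))
    print("axes x,y,z",M.T.round(3).tolist())
E
python3 - <<'E'
from h import *
from plant import r
to(r.get_state(),[.5636,.2195,.115],[-.997,-.071])
E
```

```text
t 0.15 pos [0.2822 0.5572 0.2381] q [-1.07  0.69 -0.19  1.57  0.16  0.9  -0.22] F [-0.3  0.6 -0.6] op 1.001
rotvec tool [-0.    -0.54  -0.001] shift (cur axes) mm [-174.   123.4 -403.6] (goal axes) [-356.8  123.1 -256.7]
axes x,y,z [[0.452, 0.892, -0.001], [-0.001, -0.001, -1.0], [-0.892, 0.452, -0.0]]
```

```bash
python3 -m inch '[[0,0,0,0,-0.108,0],[0,0,0,0,-0.108,0],[0,0,0,0,-0.108,0],[0,0,0,0,-0.108,0],[0,0,0,0,-0.108,0]]' 70; python3 -m inch '[[-15,0,-11,0,0,0],[-30,0,-22,0,0,0],[-30,0,-22,0,0,0],[-30,0,-22,0,0,0],[-30,0,-22,0,0,0],[-30,0,-22,0,0,0],[-30,0,-22,0,0,0],[-30,0,-22,0,0,0],[-30,0,-22,0,0,0],[-30,0,-22,0,0,0],[-15,0,-11,0,0,0],[0,0,0,0,0,0]]'
python3 - <<'E'
from h import *
from plant import r
to(r.get_state(),[.5636,.2195,.115],[-.997,-.071])
E
```

```text
clock: 0.57
tool_pos: [0.2823, 0.5573, 0.2384]
eef_rot: [-0.481, -0.519, 0.519, 0.48]
contact_force: [-0.4, -0.1, -0.2]
opening: 0.794
clock: 1.57
tool_pos: [0.5272, 0.2676, 0.238]
eef_rot: [-0.486, -0.514, 0.516, 0.483]
contact_force: [0.8, 0.5, -0.2]
opening: 0.798
t 1.57 pos [0.5272 0.2676 0.238 ] q [-0.33  0.66 -0.38  1.67  0.31  0.88  0.79] F [ 0.8  0.5 -0.2] op 0.798
rotvec tool [ 0.001 -0.01  -0.004] shift (cur axes) mm [-49.7 123.3 -33.3] (goal axes) [-50.5 123.  -32.9]
axes x,y,z [[-0.062, 0.998, -0.004], [0.002, -0.004, -1.0], [-0.998, -0.062, -0.001]]
```

```bash
python3 -m inch '[[-12,5,-8,0,-0.01,0],[-16,20,-11,0,0,0],[-16,25,-11,0,0,0],[-6,25,-3,0,0,0],[0,10,0,0,0,0],[0,0,0,0,0,0]]' 70
python3 - <<'E'
from h import *
from plant import r
s=r.get_state();d=r.snapshot("wrist");pickle.dump((s,d),open("pics/w1.pkl","wb"));cv2.imwrite("pics/w1.png",d["img"][:,:,::-1])
to(s,[.5636,.2195,.015],[-.997,-.071])
P=cloud(d,s);H=hsv(d);m=(P[...,2]>.055)&(P[...,2]<.068)&(abs(P[...,0]-.56)<.05)&(abs(P[...,1]-.22)<.05)
p=P[m];print(len(p),p.mean(0),p.min(0),p.max(0))
if len(p):print(cv2.minEnclosingCircle(p[:,:2].astype(np.float32)))
m=(P[...,2]>.03)&(P[...,2]<.05)&(H[...,0]>8)&(H[...,0]<20)&(H[...,1]>90)&(P[...,1]<.3)&(P[...,1]>.15)
p=P[m];print(len(p));
if len(p)>20:print(pca(p),p.min(0),p.max(0))
E
```

```text
clock: 2.07
tool_pos: [0.5577, 0.2268, 0.1512]
eef_rot: [-0.478, -0.518, 0.522, 0.48]
contact_force: [-0.2, 0.6, -0.7]
opening: 0.795
t 2.07 pos [0.5577 0.2268 0.1512] q [-0.26  0.79 -0.35  1.71  0.38  0.72  0.84] F [-0.2  0.6 -0.7] op 0.795
rotvec tool [-0.005  0.011 -0.001] shift (cur axes) mm [ -7.6 136.2  -6. ] (goal axes) [ -7.7 136.2  -5.4]
axes x,y,z [[-0.082, 0.997, -0.001], [-0.005, -0.002, -1.0], [-0.997, -0.082, 0.005]]
2365 [0.56383494 0.22252427 0.06392146] [0.54361395 0.20085206 0.05502066] [0.58710069 0.24416495 0.0664643 ]
((0.5654950737953186, 0.2226288914680481), 0.02206341363489628)
320
(array([0.52738567, 0.22107936, 0.04307327]), array([ 0.99806581, -0.06100127, -0.01197877])) [0.51182711 0.21093116 0.04055603] [0.544745   0.22831793 0.04505193]
```

View pics/w1.png

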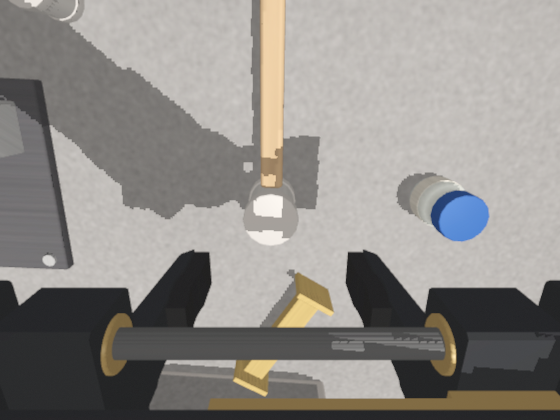

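The wrist view shows the mallet's head at (270,215) between the jaws, its handle running up the picture along tool z, and the jar clear at (455,210). Its fit gives (0.565, 0.2225), against 0.2195 from the top camera. I'll aim for (0.5645, 0.2215).

```bash
python3 -m inch '[[-3,8,-3,0,0.01,0],[-3,16,-3,0,0,0],[0,20,0,0,0,0],[0,24,0,0,0,0],[0,24,0,0,0,0],[0,20,0,0,0,0],[0,14,0,0,0,0],[0,8,0,0,0,0],[0,0,0,0,0,0]]' 70;python3 -m inch '[[0,0,0,0,0,0],[0,0,0,0,0,0],[0,0,0,0,0,0],[0,0,0,0,0,0],[0,0,0,0,0,0],[0,0,0,0,0,0]]' 30 45;  python3 - <<'E'
from h import *
from plant import r
to(r.get_state(),[.5645,.2215,.016],[-.997,-.071])
E
```

```text
clock: 2.87
tool_pos: [0.5659, 0.2218, 0.0189]
eef_rot: [-0.481, -0.517, 0.518, 0.482]
contact_force: [1.4, -0.2, -0.3]
opening: 0.793
clock: 3.37
tool_pos: [0.5671, 0.2215, 0.0207]
eef_rot: [0.482, 0.518, -0.517, -0.482]
contact_force: [-1.0, -0.8, 5.4]
opening: 0.487
t 3.37 pos [0.5671 0.2215 0.0207] q [-0.31  0.98 -0.25  1.74  0.47  0.48  0.77] F [-1.  -0.8  5.4] op 0.487
rotvec tool [ 0.002 -0.     0.001] shift (cur axes) mm [0.2 4.7 2.6] (goal axes) [0.2 4.7 2.6]
axes x,y,z [[-0.071, 0.997, 0.001], [0.001, 0.001, -1.0], [-0.997, -0.071, -0.002]]
```

```bash
python3 -m inch '[[0,-8,0,0,0,0],[0,-16,0,0,0,0],[0,-24,0,0,0,0],[0,-28,0,0,0,0],[0,-28,0,0,0,0],[0,-16,0,0,0,0],[0,-8,0,0,0,0],[0,0,0,0,0.06,0],[0,0,0,0,0.11,0],[0,0,0,0,0.123,0],[0,0,0,0,0.123,0],[0,0,0,0,0.123,0]]'; python3 -m inch '[[0,0,0,0,0.123,0],[0,0,0,0,0.123,0],[0,0,0,0,0.123,0],[0,0,0,0,0.123,0],[0,0,0,0,0.123,0],[0,0,0,0,0.123,0],[0,0,0,0,0.123,0],[0,0,0,0,0.12,0],[0,0,0,0,0.08,0],[0,0,0,0,0,0]]';  python3 - <<'E'
from h import *
from plant import r
to(r.get_state(),[.516,-.023,.15],[-.043,.999])
E
```

```text
clock: 4.37
tool_pos: [0.5653, 0.2206, 0.1466]
eef_rot: [-0.603, -0.368, 0.37, 0.604]
contact_force: [-0.1, -0.1, -4.2]
opening: 0.486
clock: 5.2
tool_pos: [0.5651, 0.2211, 0.1465]
eef_rot: [0.707, 0.013, -0.015, -0.706]
contact_force: [0.5, -0.2, -4.1]
opening: 0.489
t 5.2 pos [0.5651 0.2211 0.1465] q [-0.5   0.79  0.1   1.71 -0.11  0.65 -0.3 ] F [ 0.5 -0.2 -4.1] op 0.489
rotvec tool [ 0.001 -0.002 -0.003] shift (cur axes) mm [ -59.    -3.  -241.9] (goal axes) [ -59.6   -3.5 -241.8]
axes x,y,z [[0.999, 0.041, -0.003], [-0.003, -0.001, -1.0], [-0.041, 0.999, -0.001]]
```

```bash
python3 -m inch '[[-3,0,-12,0,0,0],[-6,0,-24,0,0,0],[-7,0,-28,0,0,0],[-7,0,-28,0,0,0],[-7,0,-28,0,0,0],[-7,0,-28,0,0,0],[-7,0,-28,0,0,0],[-6,0,-26,0,0,0],[-5,0,-22,0,0,0],[-3,0,-12,0,0,0],[-1,0,-6,0,0,0],[0,0,0,0,0,0]]'
python3 - <<'E'
from h import *
from plant import r
s=r.get_state();to(s,[.516,-.023,.10],[-.043,.999])
for n in("side","top"):
    d=r.snapshot(n);pickle.dump(d,open(f"pics/{n}2.pkl","wb"))
    b=d["img"][:,:,::-1]
    b=b[120:290,200:400] if n=="side" else b[120:270,150:350]
    cv2.imwrite(f"pics/{n}2.png",cv2.resize(b,None,fx=3,fy=3,interpolation=cv2.INTER_CUBIC))
E
```

```text
clock: 6.2
tool_pos: [0.5168, -0.0255, 0.1477]
eef_rot: [0.707, 0.014, -0.014, -0.707]
contact_force: [-0.3, 0.7, -4.2]
opening: 0.487
t 6.2 pos [ 0.5168 -0.0255  0.1477] q [-0.06  0.69  0.03  1.98 -0.04  0.47  0.04] F [-0.3  0.7 -4.2] op 0.487
rotvec tool [ 0.001 -0.003 -0.001] shift (cur axes) mm [-0.6 47.7  2.6] (goal axes) [-0.7 47.7  2.5]
axes x,y,z [[0.999, 0.04, -0.001], [-0.001, -0.001, -1.0], [-0.04, 0.999, -0.001]]
```

View pics/side2.png

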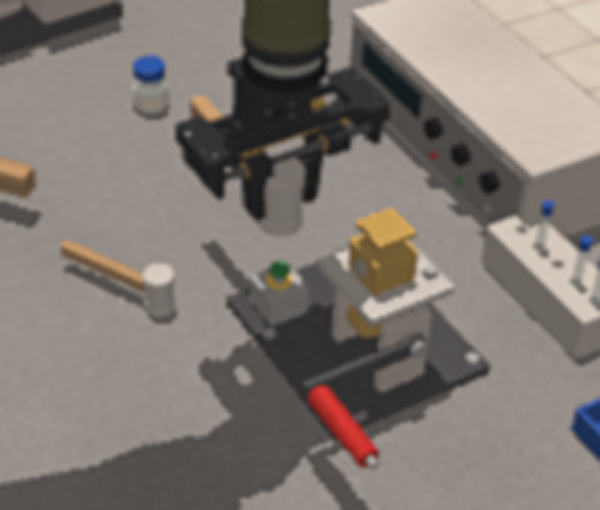

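View pics/top2.png

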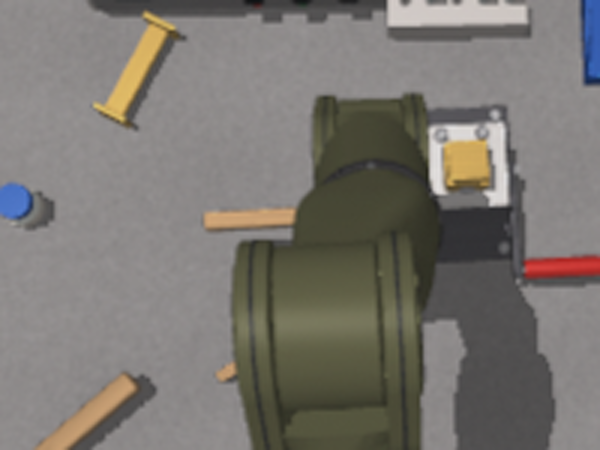

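Side view: the mallet hangs upright in the jaws at (283,205), over the green pin at (280,275). The gripper's long side runs along x, clear of the carriage. Descending.

```bash
python3 -m inch '[[0,8,0,0,0,0],[0,16,0,0,0,0],[0,14,0,0,0,0],[0,8,0,0,0,0],[0,4,0,0,0,0],[0,2,0,0,0,0],[0,0,0,0,0,0]]'; python3 -m inch '[[0,2,0,0,0,0],[0,2,0,0,0,0],[0,2,0,0,0,0],[0,2,0,0,0,0],[0,0,0,0,0,0],[0,0,0,0,0,0]]';python3 -m inch '[[0,2,0,0,0,0],[0,2,0,0,0,0],[0,2,0,0,0,0],[0,0,0,0,0,0],[0,0,0,0,0,0]]'
```

```text
clock: 6.88
tool_pos: [0.5177, -0.0225, 0.0954]
eef_rot: [-0.707, -0.015, 0.015, 0.707]
contact_force: [-0.0, 0.5, -4.1]
opening: 0.488
clock: 7.38
tool_pos: [0.5176, -0.023, 0.0877]
eef_rot: [-0.707, -0.015, 0.015, 0.707]
contact_force: [1.0, -0.2, -4.5]
opening: 0.494
clock: 7.8
tool_pos: [0.5179, -0.023, 0.0817]
eef_rot: [-0.707, -0.015, 0.015, 0.707]
contact_force: [-0.5, 0.3, -0.0]
opening: 0.486
```

```bash
for i in 1; do python3 -m inch '[[0,2,0,0,0,0],[0,2,0,0,0,0],[0,0,0,0,0,0]]'; done; python3 -m inch '[[0,2,0,0,0,0],[0,2,0,0,0,0],[0,0,0,0,0,0],[0,0,0,0,0,0]]';  python3 -m inch '[[0,2,0,0,0,0],[0,0,0,0,0,0],[0,0,0,0,0,0]]'
```

```text
clock: 8.05
tool_pos: [0.5179, -0.023, 0.0775]
eef_rot: [-0.707, -0.015, 0.015, 0.707]
contact_force: [0.0, -0.3, -0.4]
opening: 0.487
clock: 8.38
tool_pos: [0.5179, -0.023, 0.0744]
eef_rot: [-0.707, -0.015, 0.014, 0.707]
contact_force: [-1.0, -0.0, 11.2]
opening: 0.49
clock: 8.63
tool_pos: [0.5179, -0.0231, 0.0741]
eef_rot: [-0.707, -0.015, 0.014, 0.707]
contact_force: [-5.7, 0.7, 29.2]
opening: 0.491
```

```bash
python3 -m inch '[[0,-6,0,0,0,0],[0,-12,0,0,0,0],[0,-20,0,0,0,0],[0,-28,0,0,0,0],[0,-12,6,0,0,0],[0,-4,12,0,0,0],[0,0,20,0,0,0],[0,0,28,0,0,0],[0,0,28,0,0,0],[0,0,24,0,0,0],[0,0,18,0,0,0],[0,0,8,0,0,0]]'
python3 - <<'E'
from h import *
from plant import r
s=r.get_state();to(s,[.505,.12,.10],[-.043,.999])
for n in("side","top"):
    d=r.snapshot(n);pickle.dump(d,open(f"pics/{n}3.pkl","wb"))
    P=cloud(d);H=hsv(d);m=(H[...,0]>45)&(H[...,0]<80)&(H[...,1]>100)
    m&=(abs(P[...,0]-.517)<.05)&(abs(P[...,1]+.023)<.05)
    p=P[m];print(n,len(p),p.mean(0) if len(p) else 0, np.percentile(p[:,2],[10,50,90]) if len(p) else 0)
    b=d["img"][:,:,::-1]
    b=b[120:290,200:400] if n=="side" else b[120:270,150:350]
    cv2.imwrite(f"pics/{n}3.png",cv2.resize(b,None,fx=3,fy=3,interpolation=cv2.INTER_CUBIC))
E
```

```text
clock: 9.63
tool_pos: [0.5106, 0.1247, 0.1527]
eef_rot: [-0.706, -0.016, 0.017, 0.708]
contact_force: [0.5, 0.2, -4.0]
opening: 0.491
t 9.63 pos [0.5106 0.1247 0.1527] q [-0.37  0.69  0.07  1.95 -0.09  0.5  -0.18] F [ 0.5  0.2 -4. ] op 0.491
rotvec tool [-0.002  0.004 -0.002] shift (cur axes) mm [-5.7 52.7 -4.5] (goal axes) [-5.8 52.7 -4.5]
axes x,y,z [[0.999, 0.047, -0.002], [-0.002, 0.002, -1.0], [-0.047, 0.999, 0.002]]
side 22 [ 0.51671532 -0.02543297  0.05354891] [0.05157824 0.0536215  0.05537027]
top 24 [ 0.51716232 -0.02430917  0.05388485] [0.05060882 0.05334621 0.05758358]
```

View pics/side3.png

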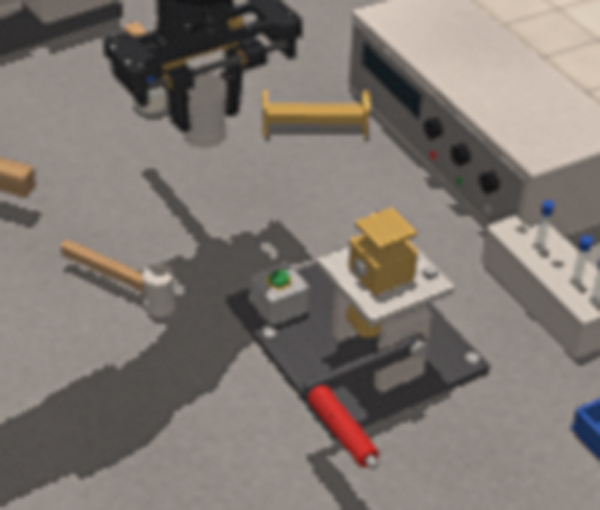

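The pin top reads 0.0535–0.054 in both views, against 0.054 expected fully down, and the stop was firm at about 33 N. The mallet hangs clear of the lift, so I'll lower it here.

```bash
python3 -m inch '[[0,10,0,0,0,0],[0,20,0,0,0,0],[0,28,0,0,0,0],[0,26,0,0,0,0],[0,20,0,0,0,0],[0,12,0,0,0,0],[0,6,0,0,0,0],[0,3,0,0,0,0],[0,0,0,0,0,0]]'; python3 -m inch '[[0,2,0,0,0,0],[0,2,0,0,0,0],[0,0,0,0,0,0],[0,0,0,0,0,0]]'
```

```text
clock: 10.48
tool_pos: [0.5119, 0.1201, 0.0286]
eef_rot: [0.707, 0.015, -0.014, -0.707]
contact_force: [0.2, 0.4, -4.5]
opening: 0.489
clock: 10.82
tool_pos: [0.5119, 0.121, 0.0252]
eef_rot: [-0.707, -0.015, 0.015, 0.707]
contact_force: [0.1, 0.1, -5.0]
opening: 0.488
```

```bash
python3 -m inch '[[0,1.5,0,0,0,0],[0,1.5,0,0,0,0],[0,0,0,0,0,0]]'; python3 -m inch '[[0,1.5,0,0,0,0],[0,0,0,0,0,0],[0,0,0,0,0,0]]'
```

```text
clock: 11.07
tool_pos: [0.5115, 0.1209, 0.0216]
eef_rot: [-0.707, -0.015, 0.015, 0.707]
contact_force: [1.2, 0.0, -4.2]
opening: 0.488
clock: 11.32
tool_pos: [0.5116, 0.1209, 0.0207]
eef_rot: [-0.707, -0.015, 0.015, 0.707]
contact_force: [-1.3, 0.4, 2.4]
opening: 0.492
```

```bash
python3 -m inch '[[0,0,0,0,0,0],[0,0,0,0,0,0],[0,0,0,0,0,0],[0,0,0,0,0,0],[0,0,0,0,0,0]]' 75; python3 -m inch '[[0,-6,0,0,0,0],[0,-14,0,0,0,0],[0,-24,0,0,0,0],[0,-30,0,0,0,0],[0,-36,0,0,0,0],[0,-36,0,0,0,0],[0,-20,0,0,0,0],[0,-8,0,0,0,0],[0,0,0,0,0,0]]'
python3 - <<'E'
from h import *
from plant import r
s=r.get_state();to(s,[.4635,-.2358,.14],[-.043,.999])
for n in("side","top","wrist"):
    d=r.snapshot(n);pickle.dump((s,d),open(f"pics/{n}4.pkl","wb"))
    cv2.imwrite(f"pics/{n}4.png",d["img"][:,:,::-1])
    P=cloud(d,s);H=hsv(d);m=((H[...,0]<6)|(H[...,0]>174))&(H[...,1]>180)&(H[...,2]>90)&(abs(P[...,0]-.46)<.1)&(abs(P[...,1]+.23)<.1)
    p=P[m]
    if len(p)>20:
        c,v=pca(p);t=(p-c)@v;print(n,c,v,c+v*t.min(),c+v*t.max())
E
```

```text
clock: 11.73
tool_pos: [0.5117, 0.1209, 0.0202]
eef_rot: [-0.707, -0.015, 0.015, 0.707]
contact_force: [-0.5, -0.1, -0.6]
opening: 0.837
clock: 12.48
tool_pos: [0.5126, 0.1211, 0.1961]
eef_rot: [-0.707, -0.016, 0.013, 0.707]
contact_force: [-0.2, 1.0, -1.0]
opening: 0.849
t 12.48 pos [0.5126 0.1211 0.1961] q [-0.37  0.62  0.09  1.92 -0.09  0.6  -0.19] F [-0.2  1.  -1. ] op 0.849
rotvec tool [-0.001 -0.001  0.004] shift (cur axes) mm [ -64.3   55.5 -354.6] (goal axes) [ -64.4   56.1 -354.5]
axes x,y,z [[0.999, 0.042, 0.004], [0.004, 0.001, -1.0], [-0.042, 0.999, 0.001]]
side [ 0.46220245 -0.23613798  0.08285837] [ 0.03810263 -0.99917594  0.0139871 ] [ 0.4606062  -0.19427905  0.0822724 ] [ 0.46378819 -0.27772112  0.08344048]
top [ 0.46523335 -0.23663313  0.08304171] [-0.04005046  0.99916984  0.00745596] [ 0.46677444 -0.27507974  0.08275482] [ 0.46358787 -0.19558201  0.08334804]
```

View pics/side4.png

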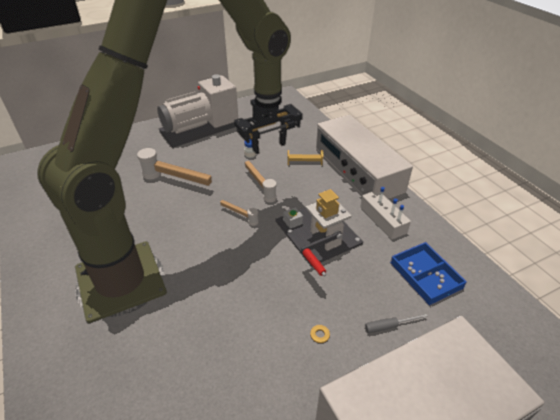

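View pics/wrist4.png

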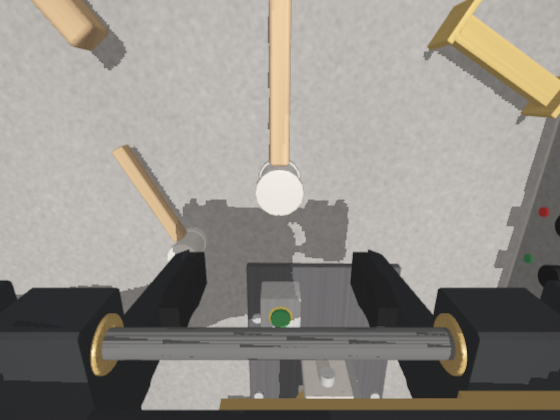

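Side and wrist views: the middle mallet stands free on the bench at side (270,190) / wrist (280,190), off the plate. Now I go up and over to the crank handle at about (0.4637, -0.236).

```bash
python3 -m inch '[[-8,-8,-4,0,0,0],[-12,-14,-10,0,0,0],[-12,-14,-20,0,0,0],[-12,-10,-26,0,0,0],[-10,-4,-32,0,0,0],[-7,0,-36,0,0,0],[-3,0,-38,0,0,0],[0,0,-38,0,0,0],[0,0,-38,0,0,0],[0,0,-36,0,0,0],[0,0,-32,0,0,0],[0,0,-24,0,0,0]]' 60; python3 -m inch '[[0,0,-14,0,0,0],[0,6,-6,0,0,0],[0,18,0,0,0,0],[0,20,0,0,0,0],[0,20,0,0,0,0],[0,10,0,0,0,0],[0,0,0,0,0,0]]'
python3 - <<'E'
from h import *
from plant import r
s=r.get_state();to(s,[.4637,-.236,.058],[-.043,.999])
d=r.snapshot("wrist");pickle.dump((s,d),open("pics/w5.pkl","wb"));cv2.imwrite("pics/w5.png",d["img"][:,:,::-1])
P=cloud(d,s);H=hsv(d);m=((H[...,0]<6)|(H[...,0]>174))&(H[...,1]>180)&(H[...,2]>90)
p=P[m]
if len(p)>20:
        c,v=pca(p);t=(p-c)@v;print(c,v,c+v*t.min(),c+v*t.max())
E
```

```text
clock: 13.63
tool_pos: [0.4598, -0.2188, 0.2434]
eef_rot: [0.707, 0.013, -0.015, -0.707]
contact_force: [0.5, -0.7, -0.3]
opening: 0.678
clock: 14.22
tool_pos: [0.4606, -0.2337, 0.1677]
eef_rot: [-0.706, -0.013, 0.017, 0.708]
contact_force: [-0.0, -0.3, 0.1]
opening: 0.678
t 14.22 pos [ 0.4606 -0.2337  0.1677] q [ 0.36  0.66  0.03  1.96 -0.04  0.53  0.47] F [-0.  -0.3  0.1] op 0.678
rotvec tool [-0.003  0.    -0.006] shift (cur axes) mm [  3.7 109.6  -2.8] (goal axes) [  3.  109.7  -2.4]
axes x,y,z [[0.999, 0.043, -0.006], [-0.006, 0.003, -1.0], [-0.043, 0.999, 0.003]]
```

View pics/w5.png

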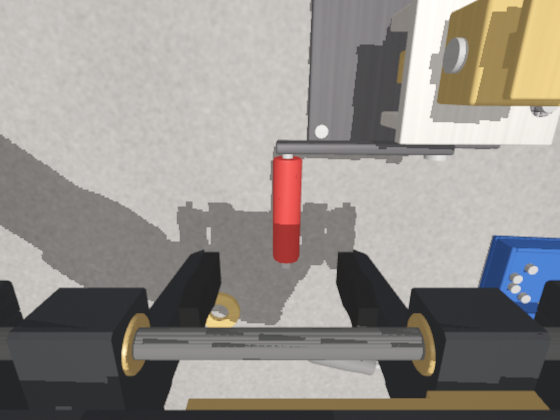

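Run:
```python
from h import *
s,d=pickle.load(open("pics/w5.pkl","rb"));P=cloud(d,s);H=hsv(d)
print(H[200,287],H[250,287])
m=((H[...,0]<8)|(H[...,0]>170))&(H[...,1]>150)&(H[...,2]>60);m[:140]=0;m[280:]=0;m[:,:260]=0;m[:,315:]=0
v,u=np.nonzero(m);print(len(u),u.min(),u.max(),v.min(),v.max())
p=P[m];p=p[~np.isnan(p).any(1)];c,w=pca(p);t=(p-c)@w;print(len(p),c,w,c+w*t.min(),c+w*t.max())
for y in(165,200,255):
  k=u[v==y];print(y,k.min(),k.max(),onz(d,k.mean(),y,.086,s))
```

```text
[  1 157 245] [  1 178 165]
2781 273 301 157 262
2770 [ 0.46565539 -0.2307742   0.08386616] [ 0.03739902 -0.99929044  0.0044653 ] [ 0.46419754 -0.19182107  0.0836921 ] [ 0.46733331 -0.27560782  0.0840665 ]
165 273 300 [ 0.46414829 -0.19602807  0.086     ]
200 273 299 [ 0.46516807 -0.22252906  0.086     ]
255 274 298 [ 0.46755369 -0.2683255   0.086     ]
```

```bash
python3 -m inch '[[2,10,-1,0,0,0],[2,18,-1,0,0,0.006],[0,22,0,0,0,0],[0,22,0,0,0,0],[0,18,0,0,0,0],[0,12,0,0,0,0],[0,6,0,0,0,0],[0,0,0,0,0,0],[0,0,0,0,0,0]]' 60; python3 -m inch '[[0,0,0,0,0,0],[0,0,0,0,0,0],[0,0,0,0,0,0],[0,0,0,0,0,0],[0,0,0,0,0,0],[0,0,0,0,0,0]]' 10 45;python3 - <<'E'
from h import *
from plant import r
s=r.get_state();to(s,[.4652,-.235,.056],[-.043,.999])
E
```

```text
clock: 15.02
tool_pos: [0.4667, -0.2375, 0.0626]
eef_rot: [0.707, 0.013, -0.017, -0.707]
contact_force: [0.0, -0.2, 0.4]
opening: 0.681
clock: 15.52
tool_pos: [0.4663, -0.2374, 0.0624]
eef_rot: [0.707, 0.013, -0.017, -0.707]
contact_force: [4.0, 1.5, -0.2]
opening: 0.251
t 15.52 pos [ 0.4663 -0.2374  0.0624] q [ 0.37  0.85  0.02  2.   -0.05  0.3   0.47] F [ 4.   1.5 -0.2] op 0.251
rotvec tool [ 0.    -0.001 -0.005] shift (cur axes) mm [-1.   6.4  2.4] (goal axes) [-1.   6.4  2.4]
axes x,y,z [[0.999, 0.042, -0.005], [-0.005, -0.0, -1.0], [-0.042, 0.999, -0.0]]
```

Gripped at 22 mm, but the pads are 6 mm high on the handle, so I re-grip deeper.

```bash
python3 -m inch '[[0,0,0,0,0,0],[0,0,0,0,0,0],[0,0,0,0,0,0],[-1,3,1,0,0,-0.005],[0,3,1,0,0,0],[0,0,0,0,0,0],[0,0,0,0,0,0]]' 40; python3 -m inch '[[0,0,0,0,0,0],[0,0,0,0,0,0],[0,0,0,0,0,0],[0,0,0,0,0,0],[0,0,0,0,0,0],[0,0,0,0,0,0]]' 10 55;python3 - <<'E'
from h import *
from plant import r
s=r.get_state();to(s,[.4652,-.235,.056],[-.043,.999])
E
```

```text
clock: 16.1
tool_pos: [0.4648, -0.2351, 0.0559]
eef_rot: [-0.707, -0.014, 0.016, 0.707]
contact_force: [-0.2, -0.3, -0.5]
opening: 0.452
clock: 16.6
tool_pos: [0.4666, -0.2354, 0.0564]
eef_rot: [0.707, 0.016, -0.014, -0.707]
contact_force: [4.6, -0.2, -1.5]
opening: 0.23
t 16.6 pos [ 0.4666 -0.2354  0.0564] q [ 0.37  0.86  0.02  2.01 -0.05  0.27  0.47] F [ 4.6 -0.2 -1.5] op 0.23
rotvec tool [ 0.001 -0.     0.002] shift (cur axes) mm [-1.4  0.4  0.5] (goal axes) [-1.4  0.4  0.5]
axes x,y,z [[0.999, 0.043, 0.002], [0.002, -0.0, -1.0], [-0.043, 0.999, -0.001]]
```

```bash
python3 -m inch '[[0.2,-7.2,0,0,0,0],[0.7,-7.2,0,0,0,0],[1.2,-7.1,0,0,0,0],[1.6,-7.0,0,0,0,0],[2.1,-6.9,0,0,0,0],[2.5,-6.7,0,0,0,0]]'
python3 - <<'E'
from h import *
from plant import r
s=r.get_state();to(s,[.4652,-.235,.056],[-.043,.999])
E
```

```text
clock: 17.1
tool_pos: [0.4749, -0.2351, 0.0986]
eef_rot: [0.707, 0.016, -0.014, -0.707]
contact_force: [6.8, -1.1, -5.1]
opening: 0.227
t 17.1 pos [ 0.4749 -0.2351  0.0986] q [ 0.36  0.79  0.02  1.97 -0.05  0.38  0.46] F [ 6.8 -1.1 -5.1] op 0.227
rotvec tool [ 0.001 -0.001  0.002] shift (cur axes) mm [-9.7 42.5  0.5] (goal axes) [-9.7 42.6  0.5]
axes x,y,z [[0.999, 0.042, 0.002], [0.002, -0.0, -1.0], [-0.042, 0.999, -0.0]]
```

```bash
python3 -m inch '[[4,-6.6,0,0,0,0],[4.4,-6.3,0,0,0,0],[3.8,-6.1,0,0,0,0],[4.2,-5.9,0,0,0,0],[4.6,-5.6,0,0,0,0],[4.9,-5.2,0,0,0,0]]'; python3 -m inch '[[5.3,-5,0,0,0,0],[5.5,-4.6,0,0,0,0],[5.8,-4.2,0,0,0,0],[6,-3.8,0,0,0,0],[6.3,-3.4,0,0,0,0],[6.5,-3,0,0,0,0]]'
python3 - <<'E'
from h import *
from plant import r
s=r.get_state();to(s,[.4652,-.235,.056],[-.043,.999])
E
```

```text
clock: 17.6
tool_pos: [0.4986, -0.2341, 0.1342]
eef_rot: [-0.707, -0.014, 0.016, 0.707]
contact_force: [0.3, -1.1, -5.7]
opening: 0.226
clock: 18.1
tool_pos: [0.5343, -0.2328, 0.1581]
eef_rot: [0.707, 0.014, -0.016, -0.707]
contact_force: [-2.0, -2.3, -4.9]
opening: 0.232
t 18.1 pos [ 0.5343 -0.2328  0.1581] q [ 0.3   0.74  0.05  1.78 -0.05  0.63  0.42] F [-2.  -2.3 -4.9] op 0.232
rotvec tool [ 0.    -0.002 -0.003] shift (cur axes) mm [-68.9 102.3   0.7] (goal axes) [-69.2 102.1   0.8]
axes x,y,z [[0.999, 0.041, -0.003], [-0.003, -0.0, -1.0], [-0.041, 0.999, -0.0]]
```

```bash
python3 -m inch '[[6.7,-2.5,0,0,0,0],[6.9,-2.1,0,0,0,0],[7,-1.6,0,0,0,0],[7.1,-1.2,0,0,0,0],[7.2,-0.7,0,0,0,0],[7.2,-0.2,0,0,0,0],[0,0,0,0,0,0],[0,0,0,0,0,0]]'
python3 - <<'E'
from h import *
from plant import r
s=r.get_state();to(s,[.4652,-.235,.056],[-.043,.999])
for n in("side","top"):
    d=r.snapshot(n);pickle.dump((s,d),open(f"pics/{n}6.pkl","wb"));cv2.imwrite(f"pics/{n}6.png",d["img"][:,:,::-1])
    P=cloud(d,s);H=hsv(d)
    b=d["img"][:,:,::-1];b=b[120:290,200:400] if n=="side" else b[120:270,150:350]
    cv2.imwrite(f"pics/{n}6z.png",cv2.resize(b,None,fx=3,fy=3,interpolation=cv2.INTER_CUBIC))
    m=(abs(P[...,0]-.566)<.05)&(abs(P[...,1]+.126)<.03)&(P[...,2]>.17)&(P[...,2]<.215)&(H[...,0]>12)&(H[...,0]<30)&(H[...,1]>100)
    p=P[m];print(n,len(p),np.percentile(p[:,2],[50,80,95]) if len(p) else 0)
    P0=cloud(pickle.load(open(f"pics/{n}0.pkl","rb")));H=hsv(pickle.load(open(f"pics/{n}0.pkl","rb")))
    m=(abs(P0[...,0]-.566)<.05)&(abs(P0[...,1]+.126)<.03)&(P0[...,2]>.17)&(P0[...,2]<.215)&(H[...,0]>12)&(H[...,0]<30)&(H[...,1]>100)
    p=P0[m];print("before",len(p),np.percentile(p[:,2],[50,80,95]))
E
```

```text
clock: 18.77
tool_pos: [0.5774, -0.2313, 0.1665]
eef_rot: [0.707, 0.015, -0.015, -0.707]
contact_force: [-3.7, -3.8, 0.8]
opening: 0.231
t 18.77 pos [ 0.5774 -0.2313  0.1665] q [ 0.27  0.77  0.06  1.65 -0.06  0.72  0.4 ] F [-3.7 -3.8  0.8] op 0.231
rotvec tool [ 0.001 -0.001 -0.   ] shift (cur axes) mm [-112.2  110.5    1.1] (goal axes) [-112.2  110.5    1.1]
axes x,y,z [[0.999, 0.042, -0.0], [-0.0, -0.001, -1.0], [-0.042, 0.999, -0.001]]
side 77 [0.1938252  0.19492938 0.19588796]
before 168 [0.17885769 0.18024641 0.18147624]
top 196 [0.1925728  0.19449835 0.19655991]
before 168 [0.1785121  0.18035437 0.18290886]
```

View pics/side6z.png

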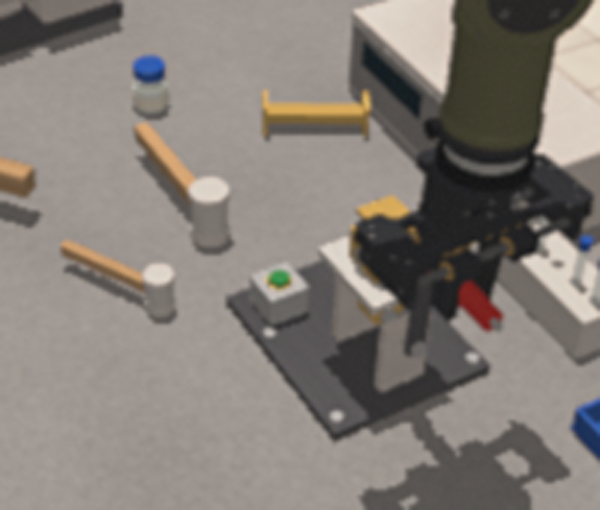

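Side view: the lever stands upright with the red handle in the jaws at about (478,305). The brass top rose from 0.179 to 0.193–0.194. The TCP path fits a 110 mm circle to about 0.2 mm, which puts the lever at about 90.4°. The pin (280,280) is down and the mallet (210,215) stands on the bench. One settling check, then hand in.

```bash
python3 -m inch '[[0,0,0,0,0,0],[0,0,0,0,0,0],[0,0,0,0,0,0],[0,0,0,0,0,0],[0,0,0,0,0,0],[0,0,0,0,0,0]]'
python3 - <<'E'
from h import *
from plant import r
d=r.snapshot("top");a=pickle.load(open("pics/top0.pkl","rb"))
for k,(u,v) in {"jar":(154,187),"flange":(379,230),"driver":(394,180),"wg":(195,143)}.items():
    s=np.s_[v-14:v+15,u-14:u+15];print(k,np.abs(d["img"][s].astype(int)-a["img"][s]).mean().round(2))
print(r.finish_job());print(r.get_state()["clock"])
E
```

```text
clock: 19.37
tool_pos: [0.5767, -0.2313, 0.1665]
eef_rot: [0.707, 0.014, -0.015, -0.707]
contact_force: [-2.8, -2.8, 0.0]
opening: 0.23
jar 2.33
flange 15.82
driver 3.57
wg 2.27
the job is handed in; nothing more can be done
None
the job is handed in; nothing more can be done
```

Run:
```python
from h import *
for f in("top0","top6"):
    x=pickle.load(open(f"pics/{f}.pkl","rb"));d=x[1] if isinstance(x,tuple) else x
    H=hsv(d);m=(H[...,0]>12)&(H[...,0]<30)&(H[...,1]>120);m[:210]=0;m[250:]=0;m[:,:360]=0;m[:,400:]=0
    v,u=np.nonzero(m);print(f,len(u),u.min(),u.max(),v.min(),v.max(),d["img"][240:250,370:390].mean())
```

```text
top0 93 373 385 224 236 137.065
top6 97 372 385 224 236 138.425
```

The job was done in the order asked and handed in at about 19.4 s, within the 58 s limit. The robot is still holding the crank handle with the lever upright.

- **Pin:** I gripped the middle-sized mallet by its head and pressed the release pin down, so only the mallet touched the pin and the lever had not yet moved. The pin stopped firmly at about 33 N, and its top measured 0.0535–0.054 m in both views; fully down is 0.054.
- **Mallet:** It stands released on the bench off the lift, at about (0.51, 0.12).
- **Crank:** My first grip on the handle sat about 6 mm high, so I let go and re-gripped deeper before turning. The tool's path fits the 110 mm circle, which puts the lever at about 90.4°. The brass cavity top rose from about 0.179 to 0.193–0.194 m. The last readings showed 0.7 mm of drift over 0.6 s and about 4 N on the wrist.
- **Other things on the bench:** In the last top view the jar, driver and waveguide areas look the same as at the start. The flange area failed that quick comparison. Its outline in a picture taken less than a second earlier, after the lever was up, is within a pixel of where it began, so I put the difference down to light or shadow.

The mallet position from the top and wrist cameras differed by about 3 mm, so I aimed between them.

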